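Stir the drying beads in the bowl

ROBOT

A 7-joint arm with a two-finger parallel gripper is mounted at the origin on the work surface. World frame = base frame: x ahead of the robot, y to its left, z up, the work surface at z = 0. Lengths are in m, angles in rad, forces in N, time in s.
With the tool pointing down it reaches from about 0.4 to 0.9 m from the base axis. Payload 5.6 kg.
Tool frame: the origin (TCP) lies midway between the tips of the shut fingers; the grasp point (between the pads) lies grip_point_offset behind it (grip_point_offset is the distance from the TCP to the grasp point, in m); z points along the fingers, y is the line along which they close (so a half turn about z gives the same grasp; the last joint's range is limited). The gripper opens to 92 mm and grips with 3 to 60 N. Pads are 20 mm wide; open, the fingers measure 128 mm over their backs; the gripper's body (75 mm by 189 mm) begins 69 mm behind the grasp point.
Start: joints at [-1.362, 0.468, -0.012, 1.603, 0.006, 1.071, -0.056], TCP at [0.162, 0.629, 0.215] pointing down, gripper open.
Joint ranges: [-2.53, 2.53], [-0.31, 2.02], [-1.57, 1.55], [0.28, 2.44], [-1.29, 4.43], [0.15, 1.84], [-2.92, 2.92]. Speed limits (rad/s): [2.57, 2.57, 3.14, 3.14, 3.14, 3.14, 3.14].

INTERFACE

Orientations are given as a unit quaternion [w, x, y, z].
In Python, from plant import * gives the robot as it stands. The module is installed in compiled form; this text tells all that it offers.
- The arm moves only by the tool move_arm, never from a script. Its argument "moves" is a list of rows, each a list of 4 numbers: the shift along the tool's x, y, z in units of 0.12 m (1.0 is 0.12 m), then the turn about the tool's z in units of 90 degrees (1.0 is 90 degrees). In form: [[x, y, z, twist], ...]. A call has 1 to 5 rows; each row is the pose to reach, as a shift and turn from the pose commanded when the call began, along the tool's axes at that moment; what a row does not reach only later rows make up. A row lasts 1/8 s, in which the tool goes at most 62.5 mm and 10.7 degrees, less where a joint would pass 70% of its speed; a pose out of reach is approached as far as the arm can. A call with a number of a shift or a turn outside -1 to 1 is refused whole. A call with a gripper value outside its range is refused whole. "grip" is the gripper's target within -1 to 1 (shut at 1, half-way at 0, fully open at -1), set as the call begins (left out, the last holds). The fingers move at their own pace and stop on an object; "grip_force" is the grip in N (left out, the last holds). Time passes only in rows, so rows that repeat a pose let the fingers close. It gives the time, the measured TCP pose, the force, the opening and the grip force at its end, in the units of the state.
- sense(): the state, without advancing time (a new reading comes with each control period).
- capture(name): name is "scene" or "top" or "wrist"; returns the picture (384x512x3 uint8, red, green, blue); there is no depth.
- calibration(name): a dict with "K" (3x3 intrinsics, pixels), "world_to_cam" (4x4, takes a point from world to camera coordinates). Camera axes: x right, y down, z forward; pixel columns grow to the right and rows downward; lengths in m; the calibration is good to about 2 mm. The wrist camera is an equidistant fisheye: a pixel r from the principal point sees the ray r / f radians off the axis. A picture is of the moment at which its call begins: read the wrist's pose just before it. calibration takes no time and is no camera call; for the wrist camera it gives the pose at the moment of the call.
- close_job(): hands the job in; it is judged then, once.
The state is a dict: "time_s": time; "joints": joint angles; "qvel": joint speeds; "joint_torque": joint torques, N m; "tool_pos": TCP position; "eef_rot": TCP orientation; "ft_force": force on the tool from outside, world axes, zero at the start; "wrist_torque": the same for the moment, N m; "opening": opening from 0.0 (shut) to 1.0 (fully open); "gripper_force": force on a finger pad.
Only numpy, scipy, OpenCV 4.12 (cv2) and the standard library are available. Lean on these libraries where they do the work, as an engineer would, in place of code of your own. Each camera call takes 0.05 s, during which the arm holds its last target. There are 200 camera calls.

TASK

The wooden beads drying in the white bowl must not stick where they lie: take the wooden rod from its coaster and stir them with it, keeping your fingers off the beads, until every single bead has ended up clearly away from the spot where it lay (about a small bead's width or more). Then stand the rod upright on its coaster again and let go. All beads stay in the bowl and the mug, jar and carton are left alone.

Things in the scene. Friction and masses are not known exactly. Their poses are not given: they have to be found in the camera images.
- bowl: white ceramic mixing bowl held fast on the table by its non-slip base (it does not slide), 178 mm across the rim, 55 mm high, wall 6 mm, sides almost upright. Origin: centre of its underside; z up. Inner floor 8 mm above the origin, flat, about 76 mm in radius, widening to 83 mm inside the rim.
- coaster: round flat cork coaster fixed to the table, 100 mm across, 4 mm thick. Origin: centre of its underside, on the table.
- rod: turned wooden stirring rod, 130 mm tall, standing upright by itself on the coaster on its thick round foot: foot 36 mm in diameter and 34 mm high, tapering up to 55 mm, above that a plain round handle 18 mm in diameter. Origin: centre of the foot's flat underside; z runs up the handle.
- rod_grip (a point): point on the rod's axis 100 mm above its underside, a good place to grip the handle from above (30 mm of handle remain above it)
- large1: large plain varnished wooden bead, slippery, 34 mm in diameter, 22 mm high, a short barrel lying flat, loose on the bowl's floor. Origin: its centre; z: its bore.
- large2: large plain varnished wooden bead, slippery, 34 mm in diameter, 22 mm high, a short barrel lying flat, loose on the bowl's floor. Origin: its centre; z: its bore.
- large3: large plain varnished wooden bead, slippery, 34 mm in diameter, 22 mm high, a short barrel lying flat, loose on the bowl's floor. Origin: its centre; z: its bore.
- small1: small plain varnished wooden bead, slippery, 23 mm in diameter, 18 mm high, a short barrel lying flat, loose on the bowl's floor. Origin: its centre; z: its bore.
- small2: small plain varnished wooden bead, slippery, 23 mm in diameter, 18 mm high, a short barrel lying flat, loose on the bowl's floor. Origin: its centre; z: its bore.
- small3: small plain varnished wooden bead, slippery, 23 mm in diameter, 18 mm high, a short barrel lying flat, loose on the bowl's floor. Origin: its centre; z: its bore.
- mug: bystander: white mug, 80 mm across, 90 mm high, with a handle at its +y. Origin: centre of its underside.
- jar: bystander: amber glass jar, 68 mm across, 100 mm high. Origin: centre of its underside.
- carton: bystander: open green gift carton, 140 x 120 x 90 mm. Origin: centre of its underside.

How it is judged:
On the way, in this order (a step that is already met when the one before it is completed fails the run):
1. the rod's foot is down among the beads, inside the bowl (horizontal distance between rod and bowl below 0.075 m and z of rod in the frame of bowl below 0.03 m), for 0.2 s.
2. with the rod in the bowl, every bead is shifted more than 20 mm from where it lay (all of step 1 and distance of each of large1, large2, large3, small1, small2, small3 from where it was at the start of the episode above 0.02 m), for 0.1 s.
At the end, for the whole second after the job is handed in: Every bead lies more than 20 mm from where it lay at the start; all six beads lie in the bowl; the rod stands upright (within 7 degrees) and still on the coaster, its axis within 45 mm of the coaster's centre (distance of each of large1, large2, large3, small1, small2, small3 from where it was at the start of the episode above 0.02 m and horizontal distance between each of large1, large2, large3, small1, small2, small3 and bowl below 0.085 m and z of each of large1, large2, large3, small1, small2, small3 in the frame of bowl below 0.06 m and horizontal distance between rod and coaster below 0.045 m and angle between rod's own z axis and vertical below 0.12 rad and height (world z) of rod below 0.012 m and linear speed of rod below 0.02 m/s); the robot touches nothing.
It fails at once if the mug, jar or carton is pushed more than 20 mm (distance of any of mug, jar, carton from where it was at the start of the episode above 0.02 m).
It fails at once if the fingers or the arm touch a bead (contact force between any of the fingers, the arm and large1 above 0.5 N or contact force between any of the fingers, the arm and large2 above 0.5 N or contact force between any of the fingers, the arm and large3 above 0.5 N or contact force between any of the fingers, the arm and small1 above 0.5 N or contact force between any of the fingers, the arm and small2 above 0.5 N or contact force between any of the fingers, the arm and small3 above 0.5 N).
It also fails if it takes over 72 s, if anything falls off the work surface, if the arm or the gripper's body presses on something with over 40 N, if the wrist force passes 120 N, or if a joint passes its speed limit or range.

## Working session

There is one attempt and no reset: what is moved stays moved. The work goes in short steps, Python scripts to look and compute and a tool call to move; the robot and the scene stay as the last step left them, time stands still between calls to the robot, and variables do not carry over. Pictures are saved under pics/ and viewed, at most 10 in all, crops included, and the job is handed in when it is done.

Besides the shell and the picture viewer there is one more tool, called after ">>>" by a JSON object that holds its "op" and its "data". move_arm: Moves the arm, as the interface text tells. Shifts and turns lie within -1 to 1; 1 stands for 0.12 m of shift or 90 degrees of turn. Its arguments: {"type":"object","properties":{"moves":{"type":"array"},"grip":{"type":"number"},"grip_force":{"type":"number"}},"required":["moves"]}

```bash
mkdir -p pics
python3 - <<'E'
from plant import *
import cv2
s=sense();print(s)
for n in("scene","top"):
    cv2.imwrite(f"pics/{n}0.png",capture(n)[:,:,::-1]);c=calibration(n);print(n,c)
E
```

```text
{'time_s': 0.0, 'joints': array([-1.36198949,  0.46835079, -0.01158455,  1.60362743,  0.00597959,
        1.07139429, -0.05629918]), 'qvel': array([-3.16235883e-04, -1.47707754e-04,  1.26553317e-03,  7.44638195e-04,
       -2.27103938e-03,  1.98884250e-03, -9.24198083e-05]), 'joint_torque': array([ 1.17959233e-03, -5.20569420e+01, -1.22340076e-02, -2.43750340e+01,
       -5.66717971e-02,  1.71478110e-02,  1.47497062e-04]), 'tool_pos': array([0.16187814, 0.6289163 , 0.21365588]), 'eef_rot': array([-5.32812800e-05,  1.25615265e-01,  9.92078648e-01, -8.71073548e-04]), 'ft_force': array([-0.2318081 ,  0.01053192,  0.3267029 ]), 'wrist_torque': array([ 0.03909909,  0.03235785, -0.05137877]), 'gripper_force': 0.0, 'opening': 1.0018559195016525}
scene {'K': array([[368.35281683,   0.        , 258.07983842],
       [  0.        , 368.35281683, 199.70914272],
       [  0.        ,   0.        ,   1.        ]]), 'world_to_cam': array([[-0.68214449,  0.73100988,  0.01742005,  0.40869538],
       [ 0.3968808 ,  0.39014938, -0.83082434, -0.18102897],
       [-0.61413722, -0.55982856, -0.55626204,  1.60685998],
       [ 0.        ,  0.        ,  0.        ,  1.        ]])}
top {'K': array([[464.65098643,   0.        , 259.18764015],
       [  0.        , 464.65098643, 194.40787764],
       [  0.        ,   0.        ,   1.        ]]), 'world_to_cam': array([[ 0.0209629 , -0.9996746 ,  0.01453458, -0.00981733],
       [-0.98266634, -0.02328025, -0.18391544,  0.62466453],
       [ 0.18419396, -0.01042724, -0.9828346 ,  1.46003044],
       [ 0.        ,  0.        ,  0.        ,  1.        ]])}
```

View pics/top0.png

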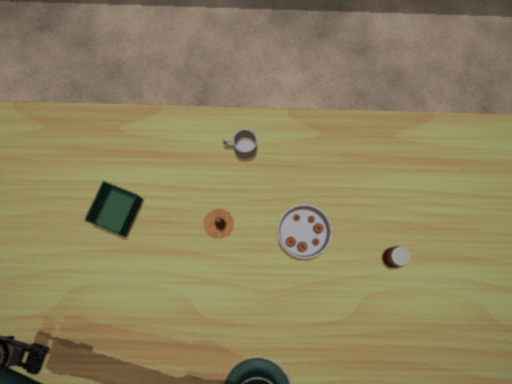

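View pics/scene0.png

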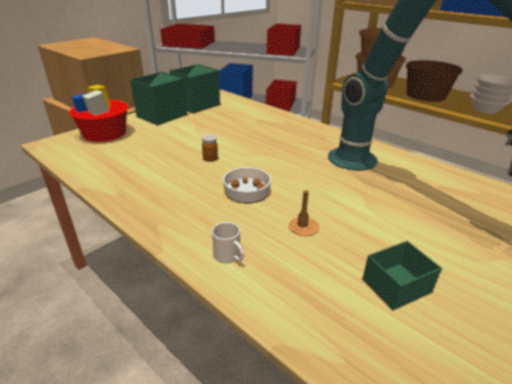

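The top view shows the coaster at about (219,223) with the rod on it. The bowl is at (304,232), with six beads in a ring. The mug is at (245,143), the jar at (397,257) and the carton at (114,210). Next I'll measure these precisely.

```bash
cat > h.py <<'E'
from plant import *
import numpy as np, cv2
def pix2w(n,u,v,z):
    c=calibration(n);K,T=c["K"],c["world_to_cam"];R,t=T[:3,:3],T[:3,3]
    d=R.T@np.linalg.inv(K)@np.array([u,v,1.]);o=-R.T@t
    return o+d*(z-o[2])/d[2]
def w2pix(n,p):
    c=calibration(n);q=c["world_to_cam"]@np.r_[p,1];q=c["K"]@q[:3];return q[:2]/q[2]
def beads(im,C=(0.,0.),zs=0.0195):
    """orange blobs (hsv) in the bowl region of the top view"""
    h=cv2.cvtColor(im[200:268,270:340],cv2.COLOR_RGB2HSV)
    m=((h[...,1]>90)&(h[...,0]<16)).astype(np.uint8)
    n,l,st,ce=cv2.connectedComponentsWithStats(m,connectivity=4)
    return [(st[i,4],ce[i]+[270,200]) for i in range(1,n) if st[i,4]>8]
E
python3 - <<'E'
from h import *
im=cv2.imread("pics/top0.png")[:,:,::-1].copy()
for a,c in beads(im): print(a,c.round(1),pix2w("top",*c,0.025).round(4))
# bowl rim: not-wood pixels (low sat) ellipse
h=cv2.cvtColor(im,cv2.COLOR_RGB2HSV)
def blob(m,x0,y0,x1,y1,z):
    k=np.zeros(m.shape,np.uint8);k[y0:y1,x0:x1]=m[y0:y1,x0:x1]
    c=max(cv2.findContours(k,0,cv2.CHAIN_APPROX_NONE)[0],key=cv2.contourArea);(u,v),ax,_=cv2.fitEllipse(c)
    print(np.round([u,v,*ax],1),pix2w("top",u,v,z).round(4))
blob(h[...,1]<60,270,195,340,270,0.05)
blob((h[...,0]<17)&(h[...,1]>90),200,203,240,245,0.004)
print(h[223,200:240].tolist())
print([im[232,300].tolist(),im[242,291].tolist()])
cv2.imwrite("pics/crop.png",np.hstack([cv2.resize(im[200:265,273:335],(400,420),interpolation=cv2.INTER_CUBIC),cv2.resize(im[200:250,195:245],(400,420),interpolation=cv2.INTER_CUBIC)])[:,:,::-1])
E
```

```text
22 [296.1 217.1] [ 0.5574 -0.1201  0.025 ]
23 [310.8 219. ] [ 0.5521 -0.169   0.025 ]
65 [317.8 227.9] [ 0.5231 -0.192   0.025 ]
64 [290.3 241.4] [ 0.4765 -0.1014  0.025 ]
25 [315.2 241.3] [ 0.4786 -0.1835  0.025 ]
64 [301.8 246.5] [ 0.4607 -0.1393  0.025 ]
[304.2 230.9  53.9  54.9] [ 0.5094 -0.1444  0.05  ]
[218.3 223.2  27.6  28.4] [0.5337 0.1382 0.004 ]
[[25, 96, 160], [24, 94, 160], [25, 96, 157], [22, 106, 156], [17, 126, 150], [15, 136, 154], [15, 139, 158], [14, 142, 156], [14, 137, 158], [13, 141, 157], [13, 145, 153], [13, 144, 150], [12, 147, 142], [13, 149, 137], [13, 145, 121], [13, 150, 78], [10, 133, 50], [10, 141, 47], [13, 165, 48], [9, 158, 42], [15, 191, 40], [16, 217, 40], [10, 176, 42], [14, 231, 43], [11, 207, 53], [15, 165, 82], [13, 148, 122], [13, 148, 146], [14, 141, 156], [14, 138, 159], [13, 139, 156], [13, 138, 157], [14, 134, 158], [19, 114, 156], [25, 96, 160], [27, 91, 160], [28, 90, 159], [28, 88, 160], [28, 89, 160], [28, 89, 160]]
[[159, 161, 165], [105, 59, 32]]
```

View pics/crop.png

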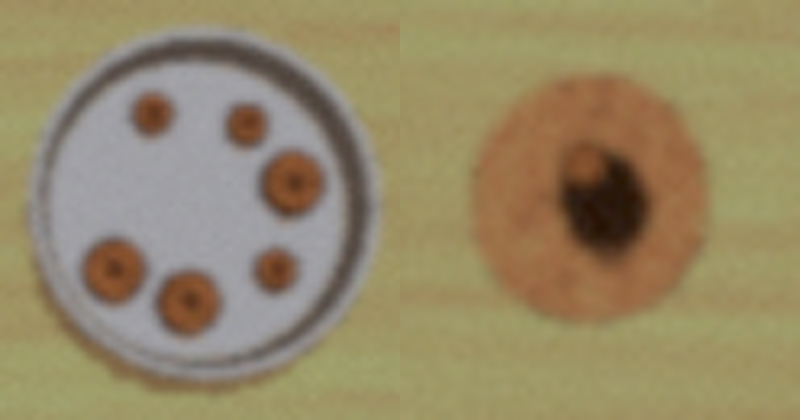

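Run:
```python
import plant; print([n for n in dir(plant) if n[0]!='_'], getattr(plant,'grip_point_offset',None))
from h import *
print(pix2w("top",217.8,219.0,.134).round(4), pix2w("top",220.3,223.8,.02).round(4),pix2w("top",397,257,0).round(3),pix2w("top",245,145,0).round(3),pix2w("top",114,210,0).round(3))
im=cv2.imread("pics/scene0.png")
for z in(0.004,.134):print(w2pix("scene",[.535,.136,z]))
T=calibration("top")["world_to_cam"];print(-T[:3,:3].T@T[:3,3])
cv2.imwrite("pics/sc.png",cv2.resize(im[180:245,280:330],(480,600),interpolation=cv2.INTER_CUBIC))
```

```text
['PlanningError', 'calibration', 'capture', 'close_job', 'grip_point_offset', 'sense'] 0.0187
[0.5308 0.1302 0.134 ] [0.5299 0.1302 0.02  ] [ 0.435 -0.459  0.   ] [ 0.808  0.056 -0.   ] [0.571 0.49  0.   ]
[302.04977073 224.58636443]
[305.60931719 190.89971079]
[0.34511382 0.0199523  1.54999658]
```

View pics/sc.png

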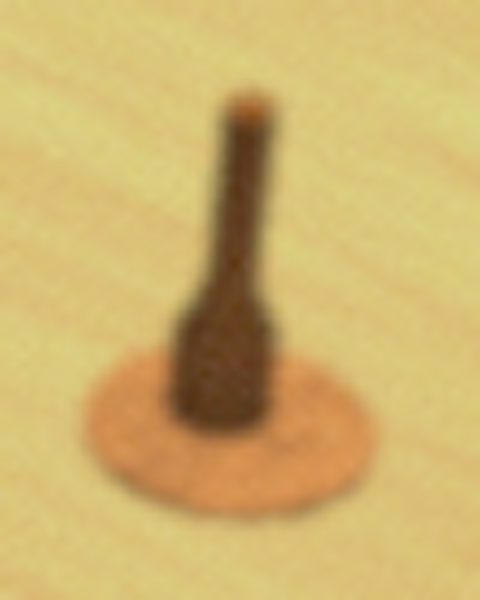

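The scene view shows the rod upright, slightly off the coaster's centre. The two views put its axis at about (0.532, 0.132). I'm moving over now.

>>> {"op": "move_arm", "data": {"moves": [[-0.5,-0.4,0,-0.08],[-1,-0.8,0,-0.16],[-1,-0.8,0,-0.16]], "grip": -1}}

```text
time_s: 0.48
tool_pos: [0.2569, 0.5033, 0.2142]
eef_rot: [0.0, 0.002, 1.0, -0.001]
ft_force: [-0.0, 0.3, -0.3]
opening: 1.0
gripper_force: 0.0
```

>>> {"op": "move_arm", "data": {"moves": [[-0.3,-0.4,0,0],[-0.6,-0.8,0,0],[-0.75,-1,0,0]]}}

```text
time_s: 0.85
tool_pos: [0.3462, 0.3833, 0.2144]
eef_rot: [0.0, 0.002, 1.0, -0.001]
ft_force: [-0.5, 0.4, 0.1]
opening: 0.998
gripper_force: 0.0
```

>>> {"op": "move_arm", "data": {"moves": [[-0.3,-0.4,0,0],[-0.6,-0.8,0,0],[-0.75,-1,0,0]]}}

```text
time_s: 1.23
tool_pos: [0.4358, 0.2632, 0.2145]
eef_rot: [0.0, 0.002, 1.0, -0.0]
ft_force: [-1.0, 0.3, -0.6]
opening: 1.0
gripper_force: 0.0
```

>>> {"op": "move_arm", "data": {"moves": [[-0.3,-0.4,0,0],[-0.6,-0.8,0,0],[-0.77,-1,0,0],[-0.77,-1,0,0]]}}

```text
time_s: 1.72
tool_pos: [0.5276, 0.1437, 0.2142]
eef_rot: [-0.0, 0.003, 1.0, -0.001]
ft_force: [0.7, 0.7, 0.5]
opening: 1.0
gripper_force: 0.0
```

>>> {"op": "move_arm", "data": {"moves": [[-0.04,-0.1,0,0],[-0.04,-0.1,0.3,0],[-0.04,-0.1,0.6,0],[-0.04,-0.1,0.8,0],[-0.04,-0.1,1,0]]}}

```text
time_s: 2.35
tool_pos: [0.5305, 0.1354, 0.0937]
eef_rot: [-0.0, -0.001, 1.0, 0.0]
ft_force: [-0.1, -0.8, -0.3]
opening: 0.999
gripper_force: 0.0
```

>>> {"op": "move_arm", "data": {"moves": [[0,0,0.07,0],[0,0,0.07,0]]}}

```text
time_s: 2.6
tool_pos: [0.5309, 0.1349, 0.0861]
eef_rot: [-0.0, -0.0, 1.0, -0.0]
ft_force: [0.4, -1.0, 0.2]
opening: 1.0
gripper_force: 0.0
```

>>> {"op": "move_arm", "data": {"moves": [[0,0,0,0],[0,0,0,0],[0,0,0,0],[0,0,0,0],[0,0,0,0]], "grip": 1, "grip_force": 40}}

```text
time_s: 3.22
tool_pos: [0.5313, 0.1345, 0.0863]
eef_rot: [0.0, 0.0, 1.0, 0.0]
ft_force: [0.7, -0.6, 0.1]
opening: 0.48
gripper_force: 0.0
```

>>> {"op": "move_arm", "data": {"moves": [[0,0,0,0],[0,0,0,0],[0,0,0,0],[0,0,0,0],[0,0,0,0]]}}

```text
time_s: 3.85
tool_pos: [0.5312, 0.1345, 0.0861]
eef_rot: [-0.0, 0.0, 1.0, -0.0]
ft_force: [-0.3, -1.5, -0.9]
opening: 0.19
gripper_force: 40.0
```

>>> {"op": "move_arm", "data": {"moves": [[0,0,0,0],[0,0,0,0]]}}

```text
time_s: 4.1
tool_pos: [0.5312, 0.1345, 0.0862]
eef_rot: [-0.0, 0.0, 1.0, -0.0]
ft_force: [-0.5, 0.3, -0.8]
opening: 0.187
gripper_force: 40.0
```

>>> {"op": "move_arm", "data": {"moves": [[0,0,-0.2,0],[0,0,-0.4,0],[0,0,-0.6,0],[0,0,-0.75,0],[0,0,-0.75,0]]}}

```text
time_s: 4.72
tool_pos: [0.5322, 0.1347, 0.1774]
eef_rot: [0.001, 0.0, 1.0, 0.001]
ft_force: [-0.9, 0.3, -0.9]
opening: 0.19
gripper_force: 40.0
```

>>> {"op": "move_arm", "data": {"moves": [[0.05,-0.4,0,0],[0.1,-0.8,0,0],[0.1,-1,0,0]]}}

```text
time_s: 5.1
tool_pos: [0.518, 0.0116, 0.1752]
eef_rot: [-0.001, 0.002, 1.0, -0.0]
ft_force: [0.3, 0.5, -1.6]
opening: 0.187
gripper_force: 40.0
```

>>> {"op": "move_arm", "data": {"moves": [[0.05,-0.4,0,0],[0.1,-0.8,0,0],[0.1,-1,0,0],[0.1,-1.0,0,0]]}}

```text
time_s: 5.6
tool_pos: [0.5063, -0.1074, 0.1753]
eef_rot: [-0.001, 0.002, 1.0, -0.0]
ft_force: [0.0, 1.0, -1.1]
opening: 0.187
gripper_force: 40.0
```

>>> {"op": "move_arm", "data": {"moves": [[0,-0.15,0,0],[0,-0.3,0,0],[0,-0.3,0,0],[0,-0.3,0,0]]}}

```text
time_s: 6.1
tool_pos: [0.5071, -0.1397, 0.1757]
eef_rot: [-0.0, -0.001, 1.0, 0.0]
ft_force: [-0.1, 0.7, -1.1]
opening: 0.187
gripper_force: 40.0
```

Run:
```python
from h import *
s=sense();print(s["tool_pos"])
a=capture("scene");b=capture("top");cv2.imwrite("pics/top1.png",b[:,:,::-1])
im=cv2.imread("pics/scene0.png")[:,:,::-1]
for p in([.509,-.144,.008],[.509,-.144,.055]):print(w2pix("scene",p).round(1))
print(w2pix("scene",np.r_[s["tool_pos"][:2],s["tool_pos"][2]-.082]))
L=lambda q:cv2.resize(q[150:215,215:280],(390,390),interpolation=cv2.INTER_CUBIC)
cv2.imwrite("pics/c1.png",np.hstack([L(a),cv2.resize(b[190:270,265:345],(390,390),interpolation=cv2.INTER_CUBIC)])[:,:,::-1])
```

```text
[ 0.50713016 -0.13968683  0.17572886]
[246.3 188.5]
[246.3 177.5]
[247.56553075 168.45370518]
```

View pics/c1.png

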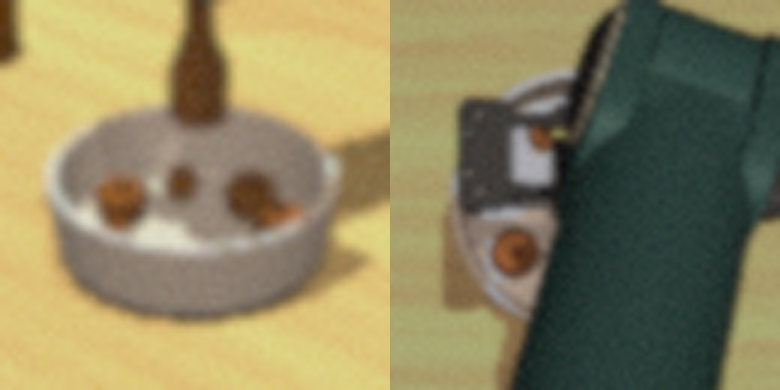

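Scene crop: the rod hangs vertically above the bowl, with its foot at about px (247.6,170). The bowl rim is centred at about (246.8,178), which puts the bowl at about (0.510, -0.142). Its middle is clear of beads, so I'm lowering the rod into the gap.

>>> {"op": "move_arm", "data": {"moves": [[-0.04,0.08,0.1,0],[-0.04,0.08,0.25,0],[-0.04,0.08,0.45,0],[-0.04,0.08,0.6,0],[-0.04,0.08,0.69,0]], "grip_force": 60}}

```text
time_s: 6.82
tool_pos: [0.5115, -0.1307, 0.0918]
eef_rot: [-0.001, -0.0, 1.0, 0.0]
ft_force: [0.4, 0.7, -1.2]
opening: 0.184
gripper_force: 60.0
```

>>> {"op": "move_arm", "data": {"moves": [[0,0,0,0],[0,0,0,0]]}}

```text
time_s: 7.08
tool_pos: [0.5125, -0.1318, 0.0938]
eef_rot: [0.001, 0.0, 1.0, -0.0]
ft_force: [0.1, 0.2, -1.4]
opening: 0.185
gripper_force: 60.0
```

>>> {"op": "move_arm", "data": {"moves": [[-0.03,0.1,0,0],[-0.05,0.2,0,0],[-0.07,0.3,0,0],[-0.07,0.3,0,0]]}}

```text
time_s: 7.58
tool_pos: [0.5207, -0.0942, 0.0934]
eef_rot: [0.0, -0.001, 1.0, 0.0]
ft_force: [-0.7, -0.2, -1.3]
opening: 0.186
gripper_force: 60.0
```

>>> {"op": "move_arm", "data": {"moves": [[-0.11,-0.04,0,0],[-0.19,-0.105,0,0],[-0.25,-0.185,0,0],[-0.29,-0.28,0,0],[-0.305,-0.38,0,0]]}}

```text
time_s: 8.2
tool_pos: [0.554, -0.1409, 0.0924]
eef_rot: [-0.004, 0.0, 1.0, 0.002]
ft_force: [-8.0, 5.1, 2.0]
opening: 0.184
gripper_force: 60.0
```

>>> {"op": "move_arm", "data": {"moves": [[-0.01,-0.07,0,0],[-0.01,-0.11,0,0],[0.01,-0.16,0,0],[0.03,-0.21,0,0],[0.06,-0.255,0,0]]}}

```text
time_s: 8.82
tool_pos: [0.5449, -0.1685, 0.0915]
eef_rot: [-0.005, 0.0, 1.0, 0.004]
ft_force: [-5.3, 10.3, 0.8]
opening: 0.183
gripper_force: 60.1
```

>>> {"op": "move_arm", "data": {"moves": [[0.04,-0.04,0,0],[0.08,-0.075,0,0],[0.125,-0.105,0,0],[0.175,-0.13,0,0],[0.225,-0.15,0,0]]}}

```text
time_s: 9.45
tool_pos: [0.5244, -0.1822, 0.0932]
eef_rot: [0.001, -0.001, 1.0, 0.006]
ft_force: [6.4, 19.3, 2.2]
opening: 0.188
gripper_force: 60.2
```

Run:
```python
from h import *
a=capture("scene");b=capture("wrist")
L=lambda q:cv2.resize(q,(390,390),interpolation=cv2.INTER_CUBIC)
cv2.imwrite("pics/c2.png",np.hstack([L(a[150:215,215:280]),cv2.resize(b,(400,390))])[:,:,::-1])
```

```text
(no output)
```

View pics/c2.png

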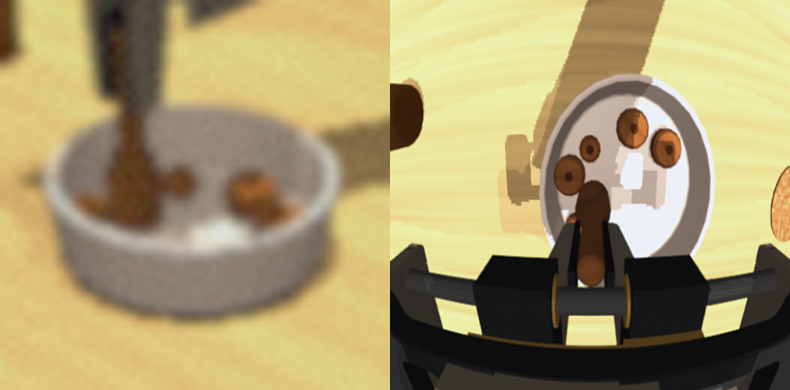

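The wrist view (right half) shows five beads. There are large ones at about (569,174), (632,127) and (666,147), and a small one at (590,148). Another small bead at about (572,218) is wedged beside the rod. I'll ease the rod inward and rectify the wrist image into a bowl plan.

>>> {"op": "move_arm", "data": {"moves": [[0.05,0.1,0,0],[0.1,0.3,0,0],[0.1,0.4,0,0],[0.1,0.4,0,0]]}}

```text
time_s: 10.05
tool_pos: [0.5111, -0.142, 0.0935]
eef_rot: [0.0, -0.0, 1.0, -0.0]
ft_force: [-0.0, -0.6, -1.5]
opening: 0.184
gripper_force: 60.0
```

```bash
cat >> h.py <<'E'
C=np.array([.510,-.142])
S0=dict(A=(.558,-.118),B=(.553,-.167),C=(.524,-.190),D=(.4775,-.099),E=(.4795,-.181),F=(.462,-.137))
def plan(name,z=.024,half=.09,n=540,mark=True):
    """wrist picture rectified to a plan: up=+x, left=+y, about C; starts marked"""
    T=calibration("wrist");im=capture("wrist");s=n/(2*half)
    v,u=np.mgrid[:n,:n]
    P=np.stack([C[0]+half-v/s,C[1]+half-u/s,np.full(u.shape,z),np.ones(u.shape)],-1)
    q=P@T["world_to_cam"].T; r=np.hypot(q[...,0],q[...,1]);th=np.arctan2(r,q[...,2]);K=T["K"]
    mx=K[0,2]+K[0,0]*th*q[...,0]/r;my=K[1,2]+K[1,1]*th*q[...,1]/r
    o=cv2.remap(im,mx.astype(np.float32),my.astype(np.float32),cv2.INTER_LINEAR)[...,::-1].copy()
    cv2.imwrite(name.replace(".png","_raw.png"),im[...,::-1])
    for k,p in S0.items():
        c=(int((C[1]+half-p[1])*s),int((C[0]+half-p[0])*s))
        cv2.circle(o,c,int(.020*s),(0,200,0) if k in"AB E" else (255,0,0),1);cv2.putText(o,k,c,0,.6,(0,0,255),2)
    cv2.imwrite(name,o);return o
E
python3 - <<'E'
from h import *
print(sense()["tool_pos"],sense()["ft_force"]);plan("pics/p1.png")
E
```

```text
[ 0.51114437 -0.14197425  0.09352467] [-0.01970888 -0.5809571  -1.50683383]
```

View pics/p1.png

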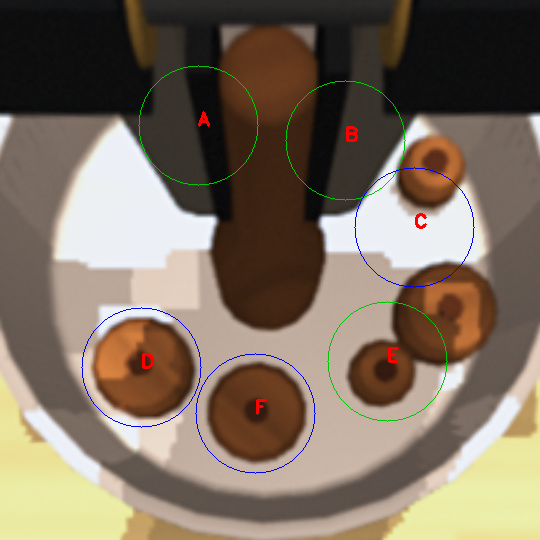

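Plan view: D (143,366) and F (256,411) haven't moved, and E is at about (382,372). C has been pushed to (447,310). One small bead is at (432,165), and the other is hidden under the gripper. Next I'll sweep clockwise behind C, so that C pushes E, then F, then D.

>>> {"op": "move_arm", "data": {"moves": [[-0.05,-0.14,0,0],[-0.09,-0.28,0,0],[-0.05,-0.33,0,0],[-0.01,-0.36,0,0],[0.05,-0.38,0,0]]}}

```text
time_s: 10.72
tool_pos: [0.5102, -0.1838, 0.0948]
eef_rot: [0.005, -0.0, 1.0, 0.003]
ft_force: [8.5, 13.9, 2.6]
opening: 0.183
gripper_force: 60.0
```

>>> {"op": "move_arm", "data": {"moves": [[0.06,0,0,0],[0.11,0.015,0,0],[0.16,0.035,0,0],[0.2,0.06,0,0],[0.24,0.1,0,0]]}}

```text
time_s: 11.35
tool_pos: [0.481, -0.1734, 0.095]
eef_rot: [0.004, -0.0, 1.0, 0.001]
ft_force: [6.9, 8.8, 0.6]
opening: 0.186
gripper_force: 60.0
```

>>> {"op": "move_arm", "data": {"moves": [[0.03,0.03,0,0],[0.055,0.06,0,0],[0.075,0.09,0,0],[0.09,0.12,0,0],[0.09,0.12,0,0]]}}

```text
time_s: 11.98
tool_pos: [0.4662, -0.1614, 0.0938]
eef_rot: [0.001, 0.0, 1.0, 0.0]
ft_force: [3.2, 3.8, 1.8]
opening: 0.184
gripper_force: 60.0
```

Run:
```python
from h import *
print(sense()["tool_pos"],sense()["ft_force"]);a=plan("pics/p2.png")
b=cv2.imread("pics/p2_raw.png");cv2.imwrite("pics/p2b.png",np.hstack([cv2.resize(a,(400,400)),cv2.resize(b,(400,400))]))
```

```text
[ 0.46621144 -0.16135188  0.09375509] [3.22755103 3.81053771 1.79676495]
```

View pics/p2b.png

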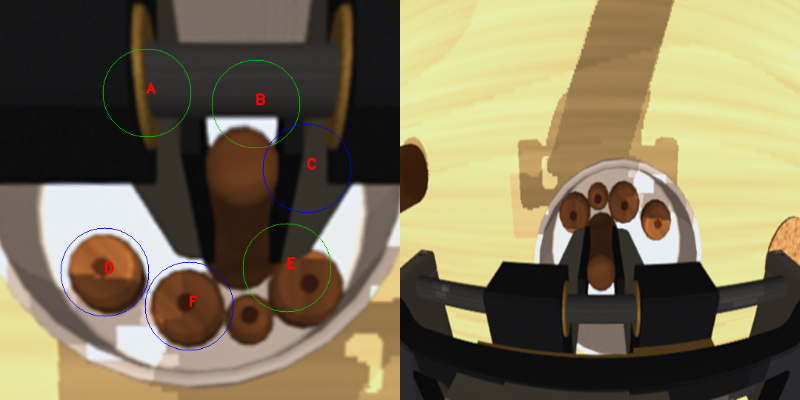

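The rod has pivoted in the grip: the foot lags the TCP by about 25 mm in +x. C, at (307,285) in the left half, is beside the rod, E is at (250,320), and D and F still haven't moved. I'll retract, twist 90° so the pads resist the push, and straighten the rod against the free -y wall with a light grip.

>>> {"op": "move_arm", "data": {"moves": [[-0.1,0.05,0,0],[-0.2,0.12,0,0],[-0.27,0.16,0,0],[-0.27,0.16,0,0]]}}

```text
time_s: 12.52
tool_pos: [0.4981, -0.1416, 0.0931]
eef_rot: [-0.0, -0.0, 1.0, -0.0]
ft_force: [-0.5, -0.8, -0.4]
opening: 0.184
gripper_force: 60.0
```

Run:
```python
from h import *
s=sense();print(s["tool_pos"],s["joints"])
```

```text
[ 0.49807765 -0.14164579  0.09311695] [-0.02927826  0.42151997  0.29515286  2.03550233 -0.18325861  0.70948121
  1.95272054]
```

>>> {"op": "move_arm", "data": {"moves": [[-0.02,0,0,0.1],[-0.04,0,0,0.2],[-0.06,0,0,0.3],[-0.08,0,0,0.4],[-0.1,0,0,0.5]]}}

```text
time_s: 13.15
tool_pos: [0.509, -0.1424, 0.0933]
eef_rot: [-0.0, 0.386, 0.923, -0.0]
ft_force: [0.4, 0.1, -0.9]
opening: 0.181
gripper_force: 60.0
```

>>> {"op": "move_arm", "data": {"moves": [[0,0,0,0.1],[0,0,0,0.2],[0,0,0,0.3],[0,0,0,0.4],[0,0,0,0.5]]}}

```text
time_s: 13.78
tool_pos: [0.509, -0.1423, 0.0933]
eef_rot: [-0.0, 0.709, 0.705, -0.0]
ft_force: [0.1, 0.9, -0.7]
opening: 0.185
gripper_force: 60.0
```

>>> {"op": "move_arm", "data": {"moves": [[0,0,0,0]]}}

```text
time_s: 13.9
tool_pos: [0.5091, -0.1422, 0.0932]
eef_rot: [-0.0, 0.707, 0.707, -0.0]
ft_force: [0.0, 0.5, -0.3]
opening: 0.182
gripper_force: 60.0
```

Run:
```python
from h import *
s=sense();print(s["tool_pos"],s["eef_rot"],s["joints"][-1]);plan("pics/p3.png")
```

```text
[ 0.50909506 -0.14223491  0.09322598] [-1.15033173e-04  7.06724356e-01  7.07488833e-01 -4.71167160e-04] 0.6298970995962171
```

View pics/p3.png

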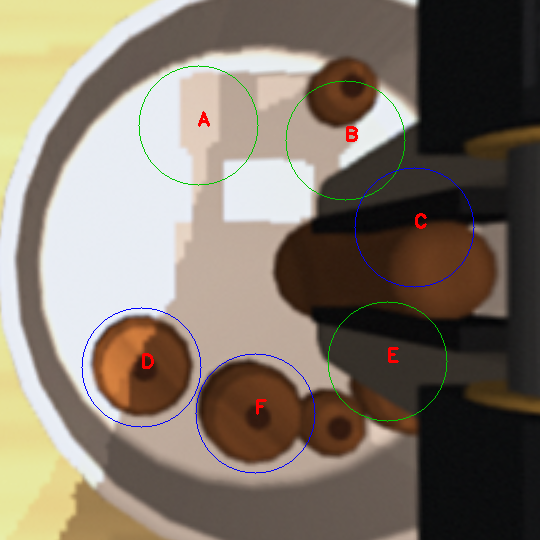

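Plan: one small bead is at (342,92), and the spot where A lay is empty. D and F are unmoved. The foot's tilt is now towards -y, so I'm pressing it against the -y wall to straighten it.

>>> {"op": "move_arm", "data": {"moves": [[-0.12,0.0,0,0],[-0.24,0.0,0,0],[-0.34,0.0,0,0],[-0.42,0.0,0,0],[-0.475,0.0,0,0]], "grip_force": 25}}

```text
time_s: 14.58
tool_pos: [0.5092, -0.1988, 0.0933]
eef_rot: [-0.001, 0.707, 0.707, 0.0]
ft_force: [-0.4, 4.5, 2.0]
opening: 0.189
gripper_force: 25.0
```

>>> {"op": "move_arm", "data": {"moves": [[0,0,0,0],[0,0,0,0]]}}

```text
time_s: 14.82
tool_pos: [0.5093, -0.1992, 0.0932]
eef_rot: [0.0, 0.707, 0.707, -0.0]
ft_force: [-1.6, 2.2, -0.2]
opening: 0.189
gripper_force: 25.0
```

>>> {"op": "move_arm", "data": {"moves": [[0.05,0,0,0],[0.05,0,0,0]], "grip_force": 60}}

```text
time_s: 15.08
tool_pos: [0.5099, -0.1931, 0.0934]
eef_rot: [0.001, 0.707, 0.707, -0.0]
ft_force: [0.6, 0.2, -1.6]
opening: 0.185
gripper_force: 60.0
```

>>> {"op": "move_arm", "data": {"moves": [[0.015,-0.07,0,0.11],[0.035,-0.14,0,0.22],[0.065,-0.21,0,0.33],[0.105,-0.27,0,0.44]]}}

```text
time_s: 15.58
tool_pos: [0.4773, -0.1811, 0.0937]
eef_rot: [0.001, 0.906, 0.423, 0.0]
ft_force: [0.6, -1.0, -0.8]
opening: 0.186
gripper_force: 60.0
```

Run:
```python
from h import *
from scipy.spatial.transform import Rotation as Ro
s=sense();w,x,y,z=s["eef_rot"];R=Ro.from_quat([x,y,z,w]).as_matrix();p=(s["tool_pos"][:2]-C)
print(p,np.hypot(*p),np.degrees(np.arctan2(p[1],p[0])),s["ft_force"],R[:2,:2])
```

```text
[-0.03272385 -0.03910126] 0.05098782878121869 -129.92596988481165 [ 0.62050026 -1.04641931 -0.82696369] [[ 0.64234524  0.76641435]
 [ 0.76641535 -0.64234359]]
```

>>> {"op": "move_arm", "data": {"moves": [[0.005,-0.07,0,0.11],[0.025,-0.14,0,0.22],[0.025,-0.14,0,0.22]]}}

```text
time_s: 15.95
tool_pos: [0.4661, -0.1673, 0.0933]
eef_rot: [0.001, 0.964, 0.265, -0.0]
ft_force: [-0.2, -0.6, -0.7]
opening: 0.182
gripper_force: 60.0
```

Run:
```python
from h import *
s=sense();print(s["tool_pos"]-[*C,0],s["ft_force"]);a=plan("pics/p4.png")
b=cv2.imread("pics/p4_raw.png");cv2.imwrite("pics/p4b.png",np.hstack([cv2.resize(a,(400,400)),cv2.resize(b,(400,400))]))
```

```text
[-0.04391458 -0.02533786  0.09334805] [-0.23144771 -0.64417942 -0.67679526]
```

View pics/p4b.png

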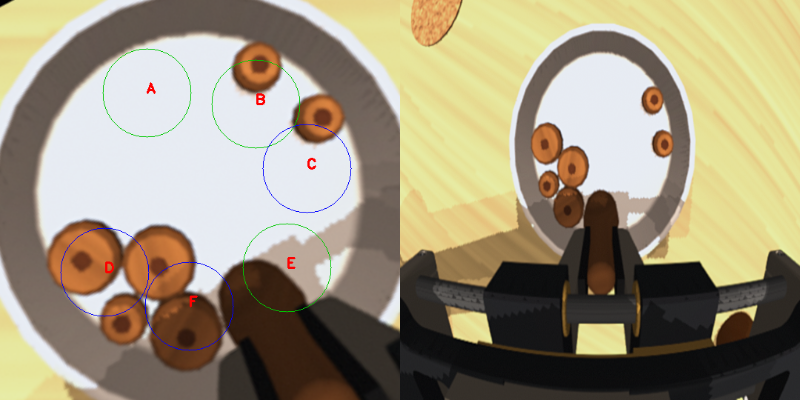

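This plan (400 px) is clear, with the rod straight again. The small beads are at (258,65) and (320,118). The large ones are D at (85,258), F at (158,262) and C at (186,332), with E at (123,318). D has moved only about 11 mm, so I'm continuing the clockwise sweep.

>>> {"op": "move_arm", "data": {"moves": [[0.005,-0.07,0,0.11],[0.025,-0.14,0,0.22],[0.06,-0.205,0,0.33],[0.1,-0.265,0,0.44],[0.125,-0.295,0,0.5]]}}

```text
time_s: 16.62
tool_pos: [0.4614, -0.1296, 0.0934]
eef_rot: [0.0, 0.992, -0.126, 0.0]
ft_force: [-1.2, 0.1, -1.6]
opening: 0.182
gripper_force: 60.0
```

```bash
cat >> h.py <<'E'
def seg(name):
    """blob/circle finder on the clean rectified wrist plan; prints rel world position and radius in mm"""
    S0.clear();o=plan(name);g=cv2.medianBlur(cv2.cvtColor(o,cv2.COLOR_BGR2HSV),5)
    m=((g[...,0]<16)&(g[...,1]>110)).astype(np.uint8)
    m=cv2.morphologyEx(m,cv2.MORPH_CLOSE,np.ones((9,9)));d=cv2.distanceTransform(m,cv2.DIST_L2,5)
    while True:
        _,r,_,(u,v)=cv2.minMaxLoc(d)
        if r<22: break
        print(np.round([(270-v)/3,(270-u)/3,r/3],1),"ang",round(float(np.degrees(np.arctan2(270-u,270-v)))))
        cv2.circle(d,(u,v),int(r*1.25),0,-1)
E
python3 - <<'E'
from h import *
s=sense();print(s["tool_pos"]-[*C,0],s["ft_force"],s["eef_rot"]);seg("pics/p5.png")
E
```

```text
[-0.04858891  0.01237396  0.09344682] [-1.15144601  0.1054164  -1.61840359] [ 4.46688311e-04  9.92078414e-01 -1.25619187e-01  1.99508510e-04]
[-51.   14.   17.2] ang 165
[-36.7  44.7  16.2] ang 129
[12.  59.7 15.8] ang 79
[-16.3  19.3  15.6] ang 130
[-88.7  23.3  14.7] ang 165
[-15.7  62.   10.5] ang 104
[ 36.7 -53.3  10.1] ang -55
[ 60.  -26.   10.1] ang -23
[-72.3  15.    8.8] ang 168
```

All four beads in the lower cluster are now well clear: D 47 mm, F 35 mm, and E and C more. The two small beads at (60,-26) and (37,-53) mm remain. I'm crossing the middle to push the nearer one along.

>>> {"op": "move_arm", "data": {"moves": [[0.1,0.13,0,0],[0.18,0.23,0,0],[0.38,0.18,0,0],[0.58,0.13,0,0],[0.58,0.13,0,0]]}}

```text
time_s: 17.3
tool_pos: [0.526, -0.1624, 0.0934]
eef_rot: [0.0, 0.992, -0.123, 0.001]
ft_force: [-0.8, 0.4, -1.3]
opening: 0.184
gripper_force: 60.0
```

>>> {"op": "move_arm", "data": {"moves": [[0.11,-0.13,0,0],[0.21,-0.26,0,0],[0.21,-0.26,0,0]]}}

```text
time_s: 17.68
tool_pos: [0.5581, -0.1358, 0.0931]
eef_rot: [-0.0, 0.992, -0.123, 0.0]
ft_force: [-0.2, -0.5, -1.0]
opening: 0.185
gripper_force: 60.0
```

Run:
```python
from h import *
s=sense();print(s["tool_pos"]-[*C,0],s["ft_force"],s["eef_rot"]);seg("pics/p6.png")
```

```text
[0.04813013 0.00616351 0.09312364] [-0.17934567 -0.48064267 -0.96913914] [-1.11715365e-04  9.92360661e-01 -1.23370593e-01  5.91675289e-05]
[45.7  7.7 17.2] ang 10
[-10.3  21.7  17.2] ang 115
[10.7 16.3 14.3] ang 57
[ 39.3 -54.   10.3] ang -54
[ 62.3 -26.   10.2] ang -23
```

>>> {"op": "move_arm", "data": {"moves": [[0.04,0.05,0,0],[0.04,0.105,0,0.05],[0.04,0.16,0,0.1],[0.035,0.22,0,0.15],[0.02,0.275,0,0.2]]}}

```text
time_s: 18.35
tool_pos: [0.5482, -0.1676, 0.0925]
eef_rot: [-0.003, 0.96, -0.281, -0.004]
ft_force: [-4.5, 9.2, 2.2]
opening: 0.186
gripper_force: 60.0
```

>>> {"op": "move_arm", "data": {"moves": [[-0.1,0,0,0],[-0.2,0,0,0],[-0.33,0,0,0],[-0.33,0,0,0]]}}

```text
time_s: 18.85
tool_pos: [0.5172, -0.149, 0.0939]
eef_rot: [-0.0, 0.96, -0.279, 0.001]
ft_force: [1.1, 0.6, -1.4]
opening: 0.186
gripper_force: 60.0
```

Run:
```python
from h import *
s=sense();print(s["tool_pos"]-[*C,0],s["ft_force"],s["eef_rot"]);seg("pics/p7.png")
```

```text
[ 0.00719023 -0.0069757   0.09390976] [ 1.06172262  0.62067415 -1.44415214] [-7.60128038e-05  9.60236204e-01 -2.79188011e-01  6.93998605e-04]
[ 4.3 -3.7 17.4] ang -40
[-42.7  26.   17. ] ang 149
[13.3 60.3 16. ] ang 78
[-24.7  14.7  14.2] ang 149
[ 30.3 -60.3  10.3] ang -63
[ 48.3 -46.7  10. ] ang -44
```

Six are clear in every likely reading, but the small bead at (48,-47) has only about a 2 mm margin if it is B. One more nudge.

>>> {"op": "move_arm", "data": {"moves": [[0.11,-0.06,0,0],[0.22,-0.13,0,0],[0.32,-0.19,0,0],[0.34,-0.17,0,0],[0.35,-0.145,0,0]]}}

```text
time_s: 19.52
tool_pos: [0.5617, -0.1576, 0.0932]
eef_rot: [0.0, 0.96, -0.28, -0.0]
ft_force: [0.1, -0.4, -1.6]
opening: 0.187
gripper_force: 60.0
```

>>> {"op": "move_arm", "data": {"moves": [[0.01,0.03,0,0],[0.015,0.06,0,0],[0.015,0.09,0,0],[0.02,0.125,0,0],[0.015,0.17,0,0]]}}

```text
time_s: 20.15
tool_pos: [0.5527, -0.1757, 0.0935]
eef_rot: [0.0, 0.96, -0.279, 0.0]
ft_force: [-0.2, 0.0, -1.2]
opening: 0.185
gripper_force: 60.0
```

>>> {"op": "move_arm", "data": {"moves": [[-0.1,-0.05,0,0],[-0.2,-0.05,0,0],[-0.33,-0.05,0,0],[-0.33,-0.05,0,0]]}}

```text
time_s: 20.65
tool_pos: [0.5214, -0.1476, 0.0933]
eef_rot: [-0.0, 0.96, -0.279, -0.0]
ft_force: [0.1, -0.4, -0.5]
opening: 0.185
gripper_force: 60.0
```

Run:
```python
from h import *
s=sense();print(s["tool_pos"]-[*C,0],s["ft_force"],s["eef_rot"]);seg("pics/p8.png")
```

```text
[ 0.01141171 -0.00562101  0.09325406] [ 0.14297673 -0.39650728 -0.51165631] [-4.97373288e-04  9.60287973e-01 -2.79009923e-01 -4.73514585e-04]
[ 8.7 -2.3 17.3] ang -15
[-39.   27.7  16.8] ang 145
[15.  60.3 14.6] ang 76
[-21.   16.3  14.2] ang 142
[  9.3 -64.7  10.3] ang -82
[ 31.7 -59.3  10.2] ang -62
```

Everything is clear now. Lifting the rod and going back to the coaster.

>>> {"op": "move_arm", "data": {"moves": [[0,0,-0.2,0],[0,0,-0.4,0],[0,0,-0.6,0],[0,0,-0.8,0],[0,0,-0.8,0]]}}

```text
time_s: 21.32
tool_pos: [0.5237, -0.1495, 0.1907]
eef_rot: [-0.0, 0.96, -0.279, 0.002]
ft_force: [0.1, -0.8, -1.6]
opening: 0.184
gripper_force: 60.0
```

>>> {"op": "move_arm", "data": {"moves": [[-0.15,-0.26,0,0],[-0.3,-0.52,0,0],[-0.45,-0.78,0,0],[-0.57,-1,0,0]]}}

```text
time_s: 21.82
tool_pos: [0.5288, -0.0093, 0.1882]
eef_rot: [0.0, 0.96, -0.279, -0.001]
ft_force: [0.3, -0.2, -1.1]
opening: 0.184
gripper_force: 60.0
```

>>> {"op": "move_arm", "data": {"moves": [[-0.15,-0.26,0,0],[-0.3,-0.52,0,0],[-0.45,-0.78,0,0],[-0.57,-1,0,0],[-0.57,-1,0,0]]}}

```text
time_s: 22.45
tool_pos: [0.5354, 0.1295, 0.1879]
eef_rot: [0.001, 0.961, -0.277, -0.001]
ft_force: [-0.6, -0.0, -1.0]
opening: 0.185
gripper_force: 60.0
```

Run:
```python
from h import *
from scipy.spatial.transform import Rotation as Ro
s=sense();print(s["tool_pos"],s["ft_force"])
# rod tilt: dark-brown wood pixels in scene view below the fingers -> axis, vs the vertical's picture
im=capture("scene");x,y,z=s["tool_pos"]
for k in(.08,.05,.02,0):print(k,w2pix("scene",[x,y,z-.082+k]).round(1))
u,v=w2pix("scene",[x,y,z-.05]).astype(int)
g=im.astype(int);h=cv2.cvtColor(im,cv2.COLOR_RGB2HSV)
for r in range(v-14,v+14,2):
    row=[c for c in range(u-18,u+19) if h[r,c,2]<110 and h[r,c,1]>90]
    print(r,(min(row),max(row),np.mean(row).round(1)) if row else None)
```

```text
[0.5354462  0.12948198 0.18787227] [-0.58022097 -0.01566101 -0.98784729]
0.08 [305.3 175.5]
0.05 [304.4 184.1]
0.02 [303.6 192.4]
0 [303.  197.8]
175 (304, 304, np.float64(304.0))
177 (304, 304, np.float64(304.0))
179 (304, 307, np.float64(305.5))
181 (304, 306, np.float64(305.0))
183 (304, 307, np.float64(305.5))
185 (303, 307, np.float64(305.0))
187 (301, 308, np.float64(304.5))
189 (301, 309, np.float64(305.0))
191 (301, 309, np.float64(305.0))
193 (301, 308, np.float64(304.5))
195 (300, 308, np.float64(304.0))
197 (300, 308, np.float64(304.0))
199 (302, 306, np.float64(304.0))
201 None
```

The rod looks vertical. Lowering it onto the coaster.

>>> {"op": "move_arm", "data": {"moves": [[-0.03,-0.04,0.15,0],[-0.03,-0.04,0.35,0],[-0.03,-0.04,0.55,0],[-0.03,-0.04,0.7,0],[-0.03,-0.04,0.8,0]]}}

```text
time_s: 23.12
tool_pos: [0.5349, 0.1323, 0.0921]
eef_rot: [0.0, 0.96, -0.28, -0.0]
ft_force: [-0.2, -0.2, -1.2]
opening: 0.183
gripper_force: 60.0
```

>>> {"op": "move_arm", "data": {"moves": [[0,0,0.02,0],[0,0,0.035,0],[0,0,0.05,0],[0,0,0.05,0]]}}

```text
time_s: 23.62
tool_pos: [0.5354, 0.1332, 0.0876]
eef_rot: [-0.0, 0.96, -0.279, 0.0]
ft_force: [1.0, 0.8, -1.6]
opening: 0.18
gripper_force: 60.0
```

>>> {"op": "move_arm", "data": {"moves": [[0,0,0.01,0],[0,0,0.02,0],[0,0,0.025,0],[0,0,0.025,0]], "grip_force": 6}}

```text
time_s: 24.12
tool_pos: [0.5362, 0.1328, 0.0856]
eef_rot: [-0.001, 0.96, -0.279, 0.001]
ft_force: [-1.7, 0.3, 7.4]
opening: 0.194
gripper_force: 6.0
```

>>> {"op": "move_arm", "data": {"moves": [[0,0,0,0],[0,0,0,0],[0,0,0,0],[0,0,0,0],[0,0,0,0]], "grip": -1}}

```text
time_s: 24.75
tool_pos: [0.5353, 0.133, 0.0843]
eef_rot: [0.0, 0.96, -0.279, -0.0]
ft_force: [0.4, -0.6, -1.5]
opening: 0.716
gripper_force: 0.0
```

>>> {"op": "move_arm", "data": {"moves": [[0,0,0,0],[0,0,0,0],[0,0,0,0],[0,0,0,0]]}}

```text
time_s: 25.25
tool_pos: [0.5353, 0.133, 0.0844]
eef_rot: [-0.0, 0.96, -0.279, -0.0]
ft_force: [-0.4, -0.6, 0.3]
opening: 1.001
gripper_force: 0.0
```

>>> {"op": "move_arm", "data": {"moves": [[0,0,-0.2,0],[0,0,-0.4,0],[0,0,-0.6,0],[0,0,-0.8,0],[0,0,-1,0]]}}

```text
time_s: 25.88
tool_pos: [0.5352, 0.133, 0.2053]
eef_rot: [-0.0, 0.96, -0.279, -0.0]
ft_force: [-0.3, -0.0, -0.6]
opening: 1.0
gripper_force: 0.0
```

>>> {"op": "move_arm", "data": {"moves": [[-0.4,0,0,0],[-0.8,0,0,0],[-1,0,0,0],[-1,0,0,0]]}}

```text
time_s: 26.38
tool_pos: [0.4329, 0.1989, 0.2046]
eef_rot: [-0.001, 0.961, -0.278, -0.001]
ft_force: [0.5, -0.3, 0.4]
opening: 0.995
gripper_force: 0.0
```

Run:
```python
from h import *
s=sense();print(s["tool_pos"],s["opening"])
im=capture("scene");h=cv2.cvtColor(im,cv2.COLOR_RGB2HSV)
for k in(.134,.08,.03,.004):print(k,w2pix("scene",[.5354,.133,k]).round(1))
for r in range(186,236,4):
    row=[c for c in range(285,325) if h[r,c,2]<110 and h[r,c,1]>90]
    print(r,(min(row),max(row)) if row else None)
seg("pics/p9.png")
t=capture("top")
for a,c in beads(t): print(a,((pix2w("top",*c,0.025)[:2]+[.001,.0025]-C)*1e3).round(1))
```

```text
[0.43287736 0.19886188 0.20455606] 0.9950895671411255
0.134 [304.7 190.6]
0.08 [303.2 205.1]
0.03 [301.9 217.8]
0.004 [301.2 224.2]
186 None
190 None
194 (306, 306)
198 (304, 306)
202 (304, 306)
206 (304, 305)
210 (303, 305)
214 (300, 306)
218 (300, 306)
222 (299, 306)
226 (302, 304)
230 None
234 None
[-24.   17.7  15.3] ang 144
[-40.3  35.3  12.1] ang 139
[12.7 51.7  8.4] ang 76
65 [ 18.9 -62.7]
97 [ 3.7 62.6]
130 [-35.6  27.2]
```

```bash
python3 -c "
from plant import *
print(close_job())"
```

```text
the job is handed in; nothing more can be done
None
```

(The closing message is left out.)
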